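Close the sample carton and hold the contact probe on its ring mark

ROBOT

A 7-joint arm with a two-finger parallel gripper is mounted at the origin on the work surface. World frame = base frame: x ahead of the robot, y to its left, z up, the work surface at z = 0. Lengths are in m, angles in rad, forces in N, time in s.
With the tool pointing down it reaches from about 0.35 to 0.9 m from the base axis. Payload 8.1 kg.
Tool frame: the origin (TCP) lies at the very end of the fingers, on their centre line; the grasp point (between the pads) lies 19 mm behind it; z points along the fingers, y is the line along which they close (so a half turn about z gives the same grasp; the last joint's range is limited). The gripper opens to 92 mm and grips with 3 to 60 N. Pads are 19 mm wide; open, the fingers measure 130 mm over their backs; the gripper's body (75 mm by 190 mm) begins 47 mm behind the grasp point.
Start: joints at [1.029, 0.434, 0.025, 1.573, -0.012, 1.134, -0.075], TCP at [0.266, -0.566, 0.19] pointing down, gripper open.
Joint ranges: [-2.62, 2.62], [-0.44, 2.09], [-1.27, 1.32], [0.08, 2.57], [-1.32, 4.46], [0.12, 2], [-2.74, 2.74]. Speed limits (rad/s): [2.22, 2.22, 3.01, 3.01, 3.14, 3.14, 3.14].

INTERFACE

Orientations are given as a rotation vector (axis times angle).
In Python, from cell import arm gives the robot as it stands.
- The arm moves only by the tool carry_out, never from a script. Its argument "commands" is a list of rows, each a list of 7 numbers: the opening, from 0 (shut) to 1 (fully open), then the shift along the tool's x, y, z each as a share of 0.025 m, from -1 to 1, then the turn, a rotation vector about the tool's x, y, z each as a share of 0.1 rad, from -1 to 1. A call has 1 to 8 rows; each row shifts and turns the commanded pose from where the row before left it, along the tool's axes as they then stand; what a row does not reach is not made up. A row lasts 1/10 s, in which the tool goes at most 50 mm and 8.59 degrees, less where a joint would pass 70% of its speed; a pose out of reach is approached as far as the arm can. A call with a number of a shift or a turn outside -1 to 1 is refused whole. A call with a gripper value outside its range is refused whole. The fingers move at their own pace and stop on an object; "squeeze" is the grip in N (left out, the last holds). Time passes only in rows, so rows that do not move let the fingers close. It gives the time, the measured TCP pose, the force, the opening and the grip force at its end, in the units of the state.
- arm.observe(): the state, without advancing time (a new reading comes with each control period).
- arm.get_image(name): name is "scene" or "top" or "wrist"; returns a dict with "pixels" (480x640x3 uint8, red, green, blue), "range_z" (480x640 float32, m along the optical axis (not along the pixel's ray), 0 where there is no reading), "mtx" (3x3 intrinsics, pixels), "R" (3x3) and "t" (3): a world point X has camera coordinates R X + t; the wrist camera has in their place "tool_from_camera" (4x4, takes a point from camera to tool coordinates, whose origin is the TCP and whose axes are the flange's). Camera axes: x right, y down, z forward; pixel columns grow to the right and rows downward; lengths in m; the calibration is good to about 2 mm. A picture is of the moment at which its call begins: read the wrist's pose just before it.
- arm.sign_off(): hands the job in; it is judged then, once.
The state is a dict: "clock": time; "joints": joint angles; "dq": joint speeds; "joint_efforts": joint torques, N m; "position": TCP position; "ee_rot": TCP orientation; "force": force on the tool from outside, world axes, zero at the start; "ft_torque": the same for the moment, N m; "width": opening from 0.0 (shut) to 1.0 (fully open); "gripper_force": force on a finger pad.
Only numpy, scipy, OpenCV 4.12 (cv2) and the standard library are available. Lean on these libraries where they do the work, as an engineer would, in place of code of your own. Each camera call takes 0.05 s, during which the arm holds its last target. There are 200 camera calls.

TASK

Close the sample carton: fold down its short inner flap first, then the long outer flap over it. Then take the probe from its inclined holder and hold it upright with its spring tip inside the ring printed on the closed carton, pressed gently so that the tip is pushed in about half of its travel. Finish while still holding the probe there, and leave the plate, the jar and the dish where they are.

Things in the scene. Friction and masses are not known exactly. Their poses are not given: they have to be found in the camera images.
- carton: open-topped cardboard carton, fixed to the table, 180 mm (x) by 200 mm (y) by 100 mm high, walls 4 mm; origin at the centre of its underside, z up. Foam and four capped vials inside, tops 84 mm above the table. Two flaps, each 180 mm long along x and 4 mm thick, are hinged along its two long top edges (the y = -100 mm and y = +100 mm sides), and stay at whatever angle they are left
- inner_flap (a joint): angle of the short inner flap (80 mm from hinge to free edge, 20 g), rad: 0 = closed, lying level over the carton; 1.57 = standing straight up; more = leaning outwards (stop at 2.2). Starts about upright. Stiff hinge: about 0.03 N m of friction; stops by itself at 0
- outer_flap (a joint): angle of the long outer flap (125 mm from hinge to free edge, 30 g), rad, same sense: 0 = closed, level over the inner flap; 1.57 = straight up. Starts about upright, same hinge friction. Its top face is 108 mm above the table when closed
- inner_hinge (a point): middle of the inner flap's hinge line: carton frame (0, -100, 102) mm. The line runs along the carton's x; the flap closes towards the carton's +y
- outer_hinge (a point): middle of the outer flap's hinge line: carton frame (0, +100, 106) mm. The line runs along the carton's x; the flap closes towards the carton's -y
- ring_mark (a point): centre of the printed ring (30 mm outside, 24 mm inside diameter, dot in the middle) on the outer flap's outer face, 85 mm from the hinge line and 35 mm to the carton's -x side. With the flap closed it faces up, at carton frame (-35, +15, 108) mm. A printed square outline, 80 mm beside it, is not the target
- holder: probe holder fixed to the table: base plate 130 x 90 x 10 mm, carrying a square grey socket (40 mm outside, 30 mm inside, 36 mm long, open below), mouth centre 90 mm above the table over the origin. The socket's axis leans 20 degrees from vertical, its mouth leaning to the holder's -x. Origin on the table, z up
- probe: contact probe, 120 g, loose in the holder: round barrel 26 mm diameter with a dark grip band. Origin at the centre of the nose, own z along the barrel to its rear end at z = 127 mm. A 40 mm collar at z = 50 to 56 mm sits on the socket mouth; the probe starts leaning 20 degrees, rear end towards the holder's -x. It pulls out along its own +z and is free once drawn 75 mm
- probe_grip (a point): point on the probe's axis at z = 92 mm, in the middle of the clear length of barrel (z = 56 to 127 mm) that can be gripped
- probe_tip (a point): end of the probe's steel spring tip, 8 mm in diameter with a round end, 20 mm below the nose along the probe's -z when out
- spring_tip (a joint): how far the spring tip is pushed into the probe, m: 0 = fully out, 0.012 = fully in. Spring of 300 N/m with 0.5 N preload: about 2.3 N at half travel
- specimen_plate: bystander: loose flat steel plate 75 x 30 x 6 mm with two holes, origin under its centre
- sample_jar: bystander: loose glass jar 44 mm diameter, 60 mm tall, origin under its centre
- dish: bystander: loose shallow glass dish 60 mm diameter, 16 mm high, origin under its centre
Mind the look-alikes: they are no part of the job. There is more than one size of the probe; the job needs the largest.

How it is judged:
By the outcome, as a careful person would: the job done as asked, in the order asked, and still so for the second after the job is handed in, while the arm keeps its last pose, push and grip.
It also fails if it takes over 64 s, if anything falls off the work surface, if the arm or the gripper's body presses on something with over 40 N, if the wrist force passes 120 N, or if a joint passes its speed limit or range.

## Working session

There is one attempt and no reset: what is moved stays moved. The work goes in short steps, Python scripts to look and compute and a tool call to move; the robot and the scene stay as the last step left them, time stands still between calls to the robot, and variables do not carry over. Pictures are saved under pics/ and viewed, at most 13 in all, crops included, and the job is handed in when it is done.

Besides the shell and the picture viewer there is one more tool, called after "Emit:" in YAML: its name, and indented under it one key for each argument. carry_out: Moves the arm, as the interface text tells. Shift numbers are shares of 0.025 m and turn numbers shares of 0.1 rad, none past 1 either way. Its arguments: {"type":"object","properties":{"commands":{"type":"array"},"squeeze":{"type":"number"}},"required":["commands"]}

```bash
mkdir -p pics; ls; cat > h.py <<'E'
import numpy as np,cv2
from cell import arm
from scipy.spatial.transform import Rotation as Ro
def cloud(im):
    z=im["range_z"];K=im["mtx"];v,u=np.mgrid[:480,:640]
    c=np.stack([(u-K[0,2])/K[0,0]*z,(v-K[1,2])/K[1,1]*z,z],-1)
    if "R" in im: w=(c-im["t"])@im["R"]
    else:
        T=im["tool_from_camera"];w=c@T[:3,:3].T+T[:3,3]
        s=im["st"];w=w@Ro.from_rotvec(s["ee_rot"]).as_matrix().T+s["position"]
    w[z==0]=np.nan
    return w
def snap(n,f=None):
    s=arm.observe();im=arm.get_image(n);im["st"]=s
    if f: cv2.imwrite("pics/"+f,im["pixels"][:,:,::-1])
    return im
E
python3 - <<'E'
from h import *
import pickle
d={n:snap(n,n+"0.png") for n in("scene","top")}
pickle.dump(d,open("d0.pkl","wb"))
print(arm.observe())
E
```

```text
pics
{'clock': 0.1, 'joints': array([ 1.02939962,  0.43511037,  0.02495887,  1.57397386, -0.0115952 ,
        1.13403161, -0.07508983]), 'dq': array([-3.70239008e-04, -1.00546130e-03, -9.77423885e-04, -4.14392141e-03,
        7.26143820e-04, -3.90685089e-04,  6.25838145e-05]), 'joint_efforts': array([ 4.10390116e-03, -6.69127321e+01,  9.89058316e-01, -3.15147936e+01,
       -6.03782432e-02,  3.74816428e-02,  7.52641904e-05]), 'position': array([ 0.2652723 , -0.56535487,  0.18886248]), 'ee_rot': array([-3.06501728e+00, -6.83391381e-01,  6.57551226e-04]), 'force': array([-1.42158049, -0.58492865, -0.60066585]), 'ft_torque': array([0.00485716, 0.01400074, 0.03890825]), 'gripper_force': 0.0, 'width': 1.00201355353256}
```

View pics/scene0.png

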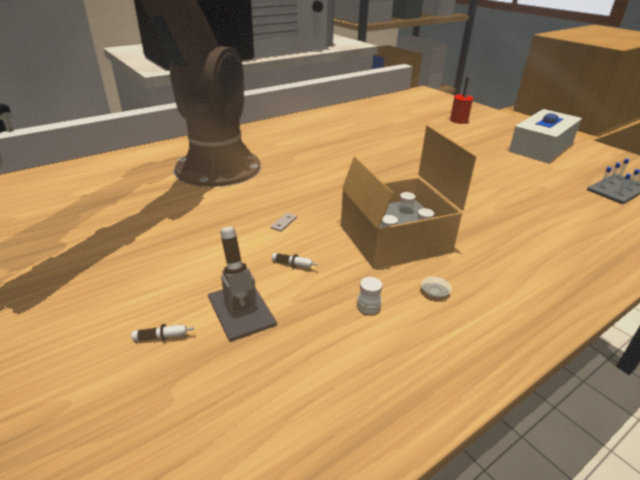

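View pics/top0.png

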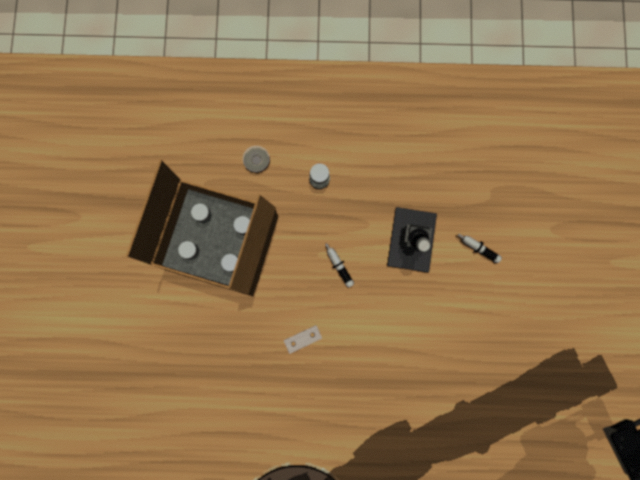

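The holder's probe is at scene (232,255) / top (418,240). The loose ones are at scene (165,333) / top (480,248) and scene (295,261) / top (340,266), and they look smaller. The probe in the holder fits both "in the inclined holder" and "largest". The carton is at top (205,235), with the longer flap on its left (+y) side. Next I'll confirm with a crop and measure the poses.

```bash
python3 - <<'E'
from h import *
import pickle
d=pickle.load(open("d0.pkl","rb"))
np.set_printoptions(precision=4,suppress=True)
s=d["scene"]["pixels"][215:350,120:330];cv2.imwrite("pics/crop.png",cv2.resize(s[:,:,::-1],None,fx=3.5,fy=3.5,interpolation=cv2.INTER_CUBIC))
W=cloud(d["top"]);S=cloud(d["scene"])
P=np.concatenate([W.reshape(-1,3),S.reshape(-1,3)]);P=P[~np.isnan(P).any(1)]
tb=P[(abs(P[:,2])<.02)];print("table z",np.median(tb[:,2]))
def at(u,v): return W[v,u]
for n,u,v in [("cartonTL",180,183),("TR",256,205),("BL",157,262),("jar",319,170),("dish",257,160),("plate",303,340),("holder",412,240),("loose1",478,248),("loose2",340,266)]: print(n,at(u,v))
# carton rim points
c=at(205,235)[:2]
q=P[(np.linalg.norm(P[:,:2]-c,axis=1)<.25)]
for lo,hi in [(.09,.104),(.13,.25)]:
    m=q[(q[:,2]>lo)&(q[:,2]<hi)]
    print(lo,len(m),cv2.minAreaRect(m[:,:2].astype(np.float32)))
# per-flap planes (high points)
m=q[(q[:,2]>.12)]
lab=cv2.kmeans(m[:,:2].astype(np.float32),2,None,(3,50,1e-6),5,cv2.KMEANS_PP_CENTERS)[1].ravel()
for k in 0,1:
    f=m[lab==k];f0=f.mean(0);n=np.linalg.svd(f-f0,full_matrices=False)[2][2]
    print("flap",len(f),f0,"n",n,"zmax",np.percentile(f[:,2],99),cv2.minAreaRect(f[:,:2].astype(np.float32)))
h=at(412,240)[:2]
g=P[(np.linalg.norm(P[:,:2]-h,axis=1)<.12)]
b=g[(g[:,2]>.005)&(g[:,2]<.016)];print("base",len(b),cv2.minAreaRect(b[:,:2].astype(np.float32)))
for lo in np.arange(.05,.24,.01):
    b=g[(g[:,2]>lo)&(g[:,2]<lo+.01)]
    if len(b)>3: print("%.3f"%lo,len(b),b.mean(0),b.min(0)[:2],b.max(0)[:2])
E
```

```text
table z 0.0007942666334891204
cartonTL [0.6782 0.2522 0.0972]
TR [0.6194 0.0878 0.1799]
BL [0.5209 0.2958 0.0686]
jar [ 0.7235 -0.0255  0.0588]
dish [0.7577 0.111  0.0058]
plate [ 0.3723 -0.0017  0.0042]
holder [ 0.5755 -0.2131  0.095 ]
loose1 [ 0.5732 -0.3632  0.0258]
loose2 [ 0.528  -0.075   0.0203]
0.09 1861 ((0.5760527849197388, 0.179758220911026), (0.20341210067272186, 0.1865382343530655), 74.87589263916016)
0.13 7279 ((0.5770670175552368, 0.18374024331569672), (0.20016905665397644, 0.18621258437633514), 74.84043884277344)
flap 4986 [0.6048 0.2744 0.1814] n [ 0.2612  0.9652 -0.0138] zmax 0.23301548707113234 ((0.6020969748497009, 0.27613717317581177), (0.008763101883232594, 0.18620815873146057), 74.9435043334961)
flap 3113 [0.5559 0.0964 0.1527] n [ 0.2485  0.9147 -0.3186] zmax 0.18048867458881926 ((0.5531026124954224, 0.09735923260450363), (0.02610042691230774, 0.18515941500663757), 75.16194152832031)
base 3772 ((0.569209098815918, -0.22405722737312317), (0.20752477645874023, 0.22114528715610504), 78.30919647216797)
0.050 96 [ 0.6015 -0.2314  0.0547] [ 0.5743 -0.2553] [ 0.6147 -0.1998]
0.060 150 [ 0.6079 -0.2325  0.0663] [ 0.5727 -0.2555] [ 0.6181 -0.2013]
0.070 246 [ 0.6031 -0.2296  0.0759] [ 0.5658 -0.2558] [ 0.6163 -0.2002]
0.080 286 [ 0.5971 -0.2292  0.0842] [ 0.5607 -0.2551] [ 0.6141 -0.2014]
0.090 357 [ 0.5937 -0.2276  0.0954] [ 0.5623 -0.2497] [ 0.6101 -0.2066]
0.100 177 [ 0.5923 -0.2293  0.1034] [ 0.5755 -0.2452] [ 0.6052 -0.211 ]
0.110 106 [ 0.5849 -0.2276  0.1149] [ 0.5689 -0.2399] [ 0.5917 -0.2113]
0.120 109 [ 0.5813 -0.2282  0.1249] [ 0.5631 -0.24  ] [ 0.5882 -0.2111]
0.130 111 [ 0.578  -0.2272  0.1348] [ 0.5642 -0.2391] [ 0.5853 -0.2109]
0.140 113 [ 0.5738 -0.2262  0.1447] [ 0.5543 -0.2384] [ 0.5805 -0.2099]
0.150 164 [ 0.5649 -0.2254  0.1554] [ 0.5456 -0.2374] [ 0.5776 -0.21  ]
0.160 191 [ 0.5616 -0.2237  0.1632] [ 0.5465 -0.2365] [ 0.5747 -0.2112]
```

View pics/crop.png

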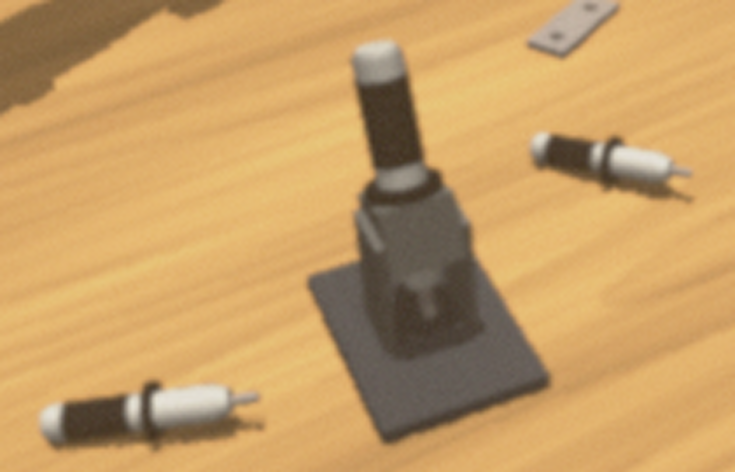

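The crop confirms that the probe in the holder is the thickest of the three, so it is the one needed. The carton is at about (0.5765, 0.180) with yaw -15.1°, the inner flap at about 1.25 rad and the outer at about 1.58 rad. I'll move to the inner flap now, with tool y along carton x.

Emit:
carry_out:
  commands:
    - [0,0,0,-0.4,0,0,-1]
    - [0,0,0,-0.4,0,0,-1]
    - [0,0,0,-0.4,0,0,-1]
    - [0,0,0,-0.4,0,0,-1]
    - [0,0,0,-0.4,0,0,-1]
    - [0,0,0,-0.4,0,0,-1]
    - [0,0,0,0,0,0,-1]
    - [0,0,0,0,0,0,-1]

```text
clock: 0.9
position: [0.2654, -0.5657, 0.2495]
ee_rot: [-2.554, -1.829, 0.0]
force: [-0.3, -0.4, 0.4]
width: 0.353
gripper_force: 0.0
```

Emit:
carry_out:
  commands:
    - [0,0,0,0,0,0,-0.7]
    - [0,1,0.2,0,0,0,0]
    - [0,1,0.2,0,0,0,0]
    - [0,1,0.2,0,0,0,0]
    - [0,1,0.2,0,0,0,0]
    - [0,1,0.2,0,0,0,0]
    - [0,1,0.2,0,0,0,0]
    - [0,1,0.2,0,0,0,0]

```text
clock: 1.7
position: [0.3448, -0.4047, 0.2492]
ee_rot: [-2.492, -1.912, 0.0]
force: [0.3, 0.2, 1.4]
width: 0.004
gripper_force: 0.0
```

Emit:
carry_out:
  commands:
    - [0,1,0.2,0,0,0,0]
    - [0,1,0.2,0,0,0,0]
    - [0,1,0.2,0,0,0,0]
    - [0,1,0.2,0,0,0,0]
    - [0,1,0.2,0,0,0,0]
    - [0,1,0.2,0,0,0,0]
    - [0,1,0.2,0,0,0,0]
    - [0,0,0,0,0,0,0]

```text
clock: 2.5
position: [0.4253, -0.2422, 0.2495]
ee_rot: [-2.487, -1.918, -0.002]
force: [-0.9, -0.3, -0.5]
width: 0.002
gripper_force: 0.0
```

Emit:
carry_out:
  commands:
    - [0,1,0.12,0,0,0,0]
    - [0,1,0.12,0,0,0,0]
    - [0,1,0.12,0,0,0,0]
    - [0,1,0.12,0,0,0,0]
    - [0,1,0.12,0.4,0,0,0]
    - [0,1,0.12,0.5,0,0,0]
    - [0,1,0.12,0.5,0,0,0]
    - [0,1,0.12,0.5,0,0,0]

```text
clock: 3.3
position: [0.4988, -0.0589, 0.2013]
ee_rot: [2.494, 1.911, -0.001]
force: [-0.3, -0.2, 0.3]
width: 0.003
gripper_force: 0.0
```

Emit:
carry_out:
  commands:
    - [0,1,0.12,0.5,0,0,0]
    - [0,1,0.12,0.5,0,0,0]
    - [0,1,0.12,0.5,0,0,0]
    - [0,1,0.12,0.4,0,0,0]
    - [0,0.1,0,0,0,0,0]
    - [0,0,0,0,0,0,0]

```text
clock: 3.9
position: [0.5367, 0.0368, 0.1541]
ee_rot: [-2.491, -1.913, 0.002]
force: [0.4, -1.1, -0.2]
width: 0.007
gripper_force: 0.0
```

```bash
cat >> h.py <<'E'
C=np.array([.5765,.180]);cx=np.array([.9655,-.2612]);cy=np.array([.2612,.9655])
def cc(p): d=np.asarray(p)[:2]-C; return d@cx,d@cy,p[2]
E
python3 - <<'E'
from h import *
np.set_printoptions(precision=4,suppress=True)
s=arm.observe();print(s["position"],cc(s["position"]),s["joints"],s["ee_rot"])
import pickle
d=pickle.load(open("d0.pkl","rb"))
from scipy.optimize import least_squares
Q=[];
for n in d:
    W=cloud(d[n]).reshape(-1,3);px=d[n]["pixels"].reshape(-1,3).max(1)
    k=~np.isnan(W).any(1)&(np.linalg.norm(W[:,:2]-[.58,-.227],axis=1)<.13);W=W[k];px=px[k]
    b=W[(abs(W[:,2]-.01)<.006)&(px<95)];print(n,"base",len(b),cv2.minAreaRect(b[:,:2].astype(np.float32)))
    p=W[(W[:,2]>.113)&(W[:,2]<.2)&(np.linalg.norm(W[:,:2]-[.572,-.227],axis=1)<.04)];Q.append(p);print(n,len(p),p[:,2].max())
def res(v,P):
    a=np.array([v[2],v[3],1]);a/=np.linalg.norm(a)
    r=P-np.array([v[0],v[1],.14]);return np.linalg.norm(np.cross(r,a),axis=1)-.013
for P in Q+[np.concatenate(Q)]:
    o=least_squares(res,[.572,-.225,-.36,.05],args=(P[P[:,2]<.155],),loss="soft_l1",f_scale=.002);print(o.x,np.sqrt(np.mean(o.fun**2)),np.rad2deg(np.arctan(np.hypot(*o.x[2:]))))
E
```

```text
[0.5367 0.0368 0.1541] (np.float64(-0.0010328414593413632), np.float64(-0.14861856600985465), np.float64(0.154053486894546)) [ 0.2054  0.3779 -0.4928  1.8002  0.2068  1.0158 -0.6289] [-2.4913 -1.913   0.0017]
scene base 572 ((0.6028316020965576, -0.23240724205970764), (0.08491071313619614, 0.11568409949541092), 82.8231201171875)
scene 525 0.16783642593491263
top base 1828 ((0.585546612739563, -0.2659617066383362), (0.1679563671350479, 0.13044452667236328), 82.1578598022461)
top 232 0.16783882431191602
[ 0.5666 -0.2249 -0.3661  0.0477] 0.0010469281499471319 20.263540844788928
[ 0.5632 -0.2239 -0.3559  0.0214] 0.0005188742264419914 19.62595758421848
[ 0.566  -0.2249 -0.3792  0.049 ] 0.0013135763311832205 20.924980162194622
```

Emit:
carry_out:
  commands:
    - [0,0.8,0,0,0,0,0]
    - [0,0.8,0,0,0,0,0]
    - [0,0.56,0,0,0,0,0]
    - [0,0.26,0,0.12,0,0,0]
    - [0,0.26,0,0.12,0,0,0]
    - [0,0.22,0,0.16,0,0,0]
    - [0,0.22,0,0.16,0,0,0]
    - [0,0.17,0,0.22,0,0,0]

```text
clock: 4.7
position: [0.5597, 0.1191, 0.1365]
ee_rot: [-2.492, -1.912, -0.008]
force: [-3.0, 10.0, 20.0]
width: 0.004
gripper_force: 10.0
```

Emit:
carry_out:
  commands:
    - [0,0.17,0,0.22,0,0,0]
    - [0,0.11,0,0.25,0,0,0]
    - [0,0.11,0,0.25,0,0,0]
    - [0,0.05,0,0.25,0,0,0]
    - [0,0.05,0,0.2,0,0,0]
    - [0,0,0,0,0,0,0]

```text
clock: 5.3
position: [0.5606, 0.1272, 0.1044]
ee_rot: [-2.493, -1.911, 0.004]
force: [0.0, 0.1, -0.6]
width: 0.005
gripper_force: 0.0
```

Emit:
carry_out:
  commands:
    - [0,0,0,0.06,0,0,0]
    - [0,0,0,0,0,0,0]

```text
clock: 5.5
position: [0.5613, 0.1276, 0.1039]
ee_rot: [2.493, 1.911, -0.001]
force: [-0.1, -0.2, 0.1]
width: 0.004
gripper_force: 0.0
```

```bash
python3 - <<'E'
from h import *
a=snap("top","t1.png");b=snap("scene","s1.png")
o=np.hstack([cv2.resize(a["pixels"][140:320,110:300],(400,380)),cv2.resize(b["pixels"][90:280,310:510],(400,380))])
cv2.imwrite("pics/c1.png",o[:,:,::-1])
P=np.concatenate([cloud(a).reshape(-1,3),cloud(b).reshape(-1,3)]);P=P[~np.isnan(P).any(1)]
d=P[:,:2]-C;x=d@cx;y=d@cy
for lo in np.arange(-.11,0,.01):
    for sx,m in (("-",x<-.04),("+",x>.045)):
        k=m&(abs(x)<.085)&(y>lo)&(y<lo+.01)&(P[:,2]>.03)&(P[:,2]<.2)
        if k.sum(): print(round(lo,3),sx,k.sum(),np.round(np.percentile(P[k,2],[10,50,90]),4))
E
```

```text
-0.11 - 135 [0.0414 0.0743 0.1013]
-0.11 + 285 [0.0381 0.0708 0.1023]
-0.1 - 169 [0.0393 0.0888 0.1107]
-0.1 + 287 [0.0552 0.1062 0.1115]
-0.09 - 64 [0.1126 0.1151 0.1185]
-0.09 + 187 [0.1109 0.1143 0.1183]
-0.08 - 61 [0.1184 0.1219 0.1244]
-0.08 + 186 [0.1169 0.1204 0.1245]
-0.07 - 65 [0.1247 0.1274 0.131 ]
-0.07 + 117 [0.1223 0.127  0.1308]
-0.06 - 62 [0.1311 0.1341 0.1369]
-0.06 + 97 [0.0823 0.1331 0.1361]
-0.05 - 50 [0.1375 0.1397 0.1424]
-0.05 + 141 [0.0856 0.139  0.1426]
-0.04 - 19 [0.1431 0.1452 0.1471]
-0.04 + 67 [0.0854 0.1449 0.1473]
-0.03 + 1 [0.1 0.1 0.1]
```

View pics/c1.png

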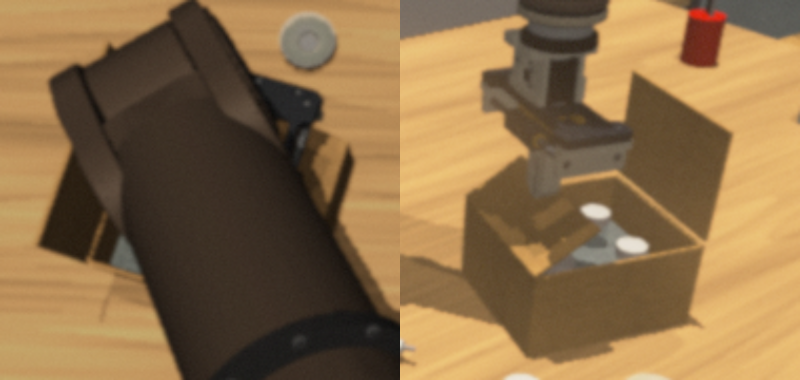

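The inner flap is at about 0.56 rad in the top picture, but the finger at crop (545,185) sits in the flap's area at z 0.104, so the push slipped through. I'll lift out and look again.

Emit:
carry_out:
  commands:
    - [0,0,0,-0.3,0,0,0]
    - [0,0,0,-0.4,0,0,0]
    - [0,0,0,-0.5,0,0,0]
    - [0,0,0,-0.6,0,0,0]
    - [0,0,0,-0.6,0,0,0]
    - [0,0,0,-0.6,0,0,0]
    - [0,0,0,0,0,0,0]

```text
clock: 6.3
position: [0.563, 0.129, 0.1824]
ee_rot: [2.491, 1.911, 0.007]
force: [1.1, 1.0, 0.3]
width: 0.005
gripper_force: 0.0
```

```bash
cat >> h.py <<'E'
def prof(lo,hi,st=.01):
    P=np.concatenate([cloud(snap(n)).reshape(-1,3) for n in("top","scene")]);P=P[~np.isnan(P).any(1)]
    d=P[:,:2]-C;x=d@cx;y=d@cy
    for l in np.arange(lo,hi,st):
        r=[round(l,3)]
        for m in (x<-.045,abs(x)<.03,x>.045):
            k=m&(abs(x)<.085)&(y>l)&(y<l+st)&(P[:,2]>.03)&(P[:,2]<.24)
            r.append((int(k.sum()),np.round(np.percentile(P[k,2],[10,50,90]),3).tolist()) if k.sum() else 0)
        print(*r)
E
python3 - <<'E'
from h import *
print(arm.observe()["position"])
prof(-.11,0)
w=snap("wrist","w1.png")
E
```

```text
[0.5629853  0.12898955 0.18243408]
-0.11 (125, [0.039, 0.07, 0.1]) (340, [0.038, 0.07, 0.102]) (287, [0.038, 0.072, 0.102])
-0.1 (143, [0.043, 0.094, 0.111]) (323, [0.048, 0.106, 0.111]) (293, [0.049, 0.106, 0.112])
-0.09 (54, [0.113, 0.115, 0.118]) (167, [0.111, 0.115, 0.118]) (184, [0.111, 0.115, 0.118])
-0.08 (55, [0.119, 0.121, 0.124]) (131, [0.118, 0.121, 0.125]) (194, [0.117, 0.121, 0.124])
-0.07 (56, [0.125, 0.128, 0.131]) (174, [0.125, 0.13, 0.236]) (193, [0.123, 0.127, 0.13])
-0.06 (53, [0.131, 0.134, 0.137]) (124, [0.132, 0.135, 0.233]) (184, [0.086, 0.133, 0.136])
-0.05 (61, [0.137, 0.14, 0.143]) (121, [0.138, 0.141, 0.233]) (108, [0.085, 0.14, 0.143])
-0.04 (38, [0.144, 0.145, 0.147]) (64, [0.143, 0.146, 0.148]) (62, [0.084, 0.145, 0.148])
-0.03 0 0 (1, [0.099, 0.099, 0.099])
-0.02 0 0 (6, [0.095, 0.099, 0.101])
-0.01 0 (1, [0.047, 0.047, 0.047]) 0
```

View pics/w1.png

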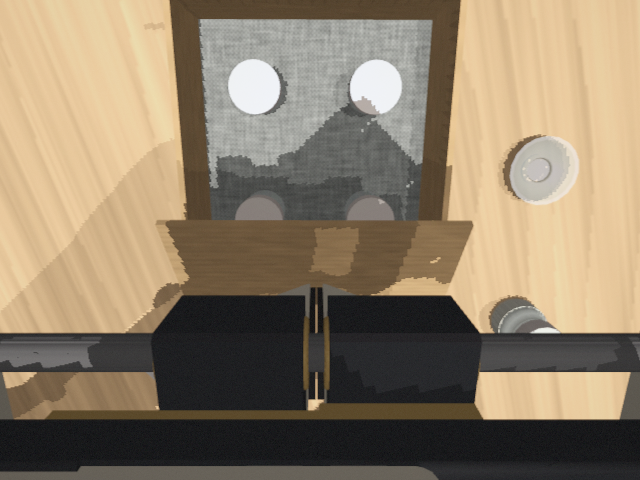

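The flap stands at about 0.56 rad with its free edge at wrist-view row 222, below the fingers. I'll press down slowly near the free edge and watch the force.

Emit:
carry_out:
  commands:
    - [0,0,0,0.6,0,0,0]
    - [0,0,0,0.5,0,0,0]
    - [0,0,0,0.1,0,0,0]
    - [0,0,0,0.1,0,0,0]
    - [0,0,0,0.1,0,0,0]
    - [0,0,0,0.1,0,0,0]

```text
clock: 7.05
position: [0.5617, 0.1283, 0.1419]
ee_rot: [2.492, 1.912, 0.001]
force: [0.2, 0.2, 0.3]
width: 0.007
gripper_force: 0.0
```

Emit:
carry_out:
  commands:
    - [0,0,0,0.1,0,0,0]
    - [0,0,0,0.1,0,0,0]
    - [0,0,0,0.1,0,0,0]

```text
clock: 7.35
position: [0.5615, 0.1282, 0.1342]
ee_rot: [2.493, 1.912, 0.0]
force: [-0.4, -0.2, 0.5]
width: 0.004
gripper_force: 0.0
```

```bash
python3 - <<'E'
from h import *
s=arm.observe();print(s["position"],s["force"])
prof(-.07,-.01)
E
```

```text
[0.56150962 0.12820065 0.13419507] [-0.39840809 -0.24939276  0.46162512]
-0.07 (53, [0.125, 0.127, 0.13]) (323, [0.127, 0.193, 0.221]) (179, [0.124, 0.127, 0.13])
-0.06 (59, [0.131, 0.134, 0.137]) (168, [0.132, 0.138, 0.213]) (106, [0.083, 0.134, 0.137])
-0.05 (55, [0.138, 0.14, 0.143]) (134, [0.138, 0.141, 0.193]) (116, [0.085, 0.14, 0.143])
-0.04 (36, [0.144, 0.145, 0.148]) (63, [0.143, 0.146, 0.147]) (97, [0.086, 0.145, 0.147])
-0.03 0 0 0
-0.02 0 0 0
```

```bash
python3 - <<'E'
from h import *
a=snap("wrist");b=snap("scene")
o=np.hstack([cv2.resize(a["pixels"][200:440,140:500],(400,300)),cv2.resize(b["pixels"][120:270,310:490],(400,300),interpolation=cv2.INTER_CUBIC)])
cv2.imwrite("pics/c2.png",o[:,:,::-1])
s=arm.observe();W=cloud(a);R=Ro.from_rotvec(s["ee_rot"]).as_matrix()
z=a["range_z"];T=(W-s["position"])@R  # tool coords
for v in range(280,420,10): print(v,[np.round(T[v,u]*1000).tolist() for u in (200,280,300,330,400) if z[v,u]>0])
E
```

```text
280 [[-2.0, -59.0, 2.0], [-2.0, -19.0, 1.0], [-2.0, -9.0, 2.0], [-2.0, 6.0, 2.0], [-2.0, 41.0, 2.0]]
290 [[-9.0, -61.0, 6.0], [-9.0, -20.0, 6.0], [11.0, -7.0, -43.0], [11.0, 4.0, -43.0], [-9.0, 42.0, 6.0]]
300 [[36.0, -26.0, -110.0], [37.0, -9.0, -111.0], [37.0, -4.0, -111.0], [36.0, 2.0, -110.0], [36.0, 17.0, -110.0]]
310 [[36.0, -25.0, -115.0], [37.0, -8.0, -115.0], [37.0, -4.0, -116.0], [36.0, 2.0, -114.0], [37.0, 16.0, -115.0]]
320 [[37.0, -24.0, -120.0], [36.0, -8.0, -119.0], [36.0, -4.0, -120.0], [37.0, 2.0, -121.0], [36.0, 16.0, -119.0]]
330 [[36.0, -23.0, -123.0], [36.0, -8.0, -123.0], [36.0, -4.0, -123.0], [36.0, 2.0, -123.0], [37.0, 15.0, -124.0]]
340 [[36.0, -22.0, -126.0], [35.0, -8.0, -125.0], [35.0, -4.0, -126.0], [35.0, 2.0, -126.0], [35.0, 14.0, -126.0]]
350 [[33.0, -22.0, -126.0], [33.0, -8.0, -125.0], [34.0, -4.0, -126.0], [33.0, 2.0, -125.0], [33.0, 15.0, -125.0]]
360 [[32.0, -22.0, -126.0], [31.0, -8.0, -126.0], [31.0, -4.0, -125.0], [31.0, 2.0, -126.0], [31.0, 15.0, -126.0]]
370 [[30.0, -23.0, -126.0], [29.0, -8.0, -126.0], [30.0, -4.0, -126.0], [29.0, 2.0, -126.0], [29.0, 15.0, -125.0]]
380 [[27.0, -23.0, -126.0], [28.0, -8.0, -126.0], [27.0, -4.0, -126.0], [27.0, 2.0, -126.0], [27.0, 15.0, -126.0]]
390 [[24.0, -24.0, -124.0], [25.0, -8.0, -126.0], [25.0, -4.0, -126.0], [25.0, 2.0, -126.0], [25.0, 15.0, -126.0]]
400 [[22.0, -23.0, -126.0], [23.0, -8.0, -126.0], [23.0, -4.0, -127.0], [23.0, 2.0, -126.0], [23.0, 15.0, -126.0]]
410 [[22.0, -23.0, -128.0], [22.0, -8.0, -128.0], [22.0, -4.0, -128.0], [22.0, 2.0, -128.0], [22.0, 15.0, -128.0]]
```

View pics/c2.png

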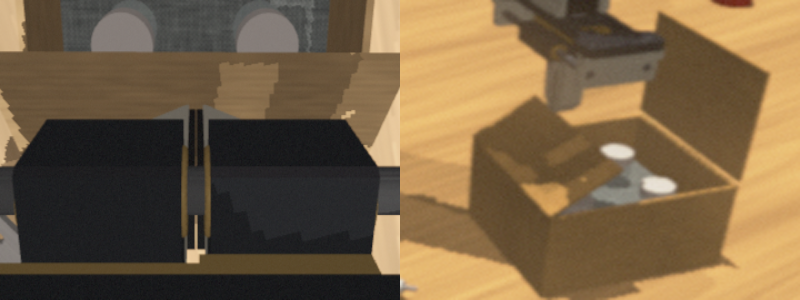

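The wrist depth puts the flap right at the fingertip, about 0–2 mm below the rounded tip at crop (565,105). The tip is therefore only now reaching the flap. I'll keep going slowly.

Emit:
carry_out:
  commands:
    - [0,0,0,0.1,0,0,0]
    - [0,0,0,0.1,0,0,0]
    - [0,0,0,0.1,0,0,0]

```text
clock: 7.85
position: [0.5614, 0.1282, 0.1265]
ee_rot: [2.493, 1.912, -0.0]
force: [-0.8, -0.5, 0.4]
width: 0.005
gripper_force: 0.0
```

Emit:
carry_out:
  commands:
    - [0,0,0,0.1,0,0,0]
    - [0,0,0,0.1,0,0,0]
    - [0,0,0,0.1,0,0,0]

```text
clock: 8.15
position: [0.5614, 0.1282, 0.119]
ee_rot: [2.493, 1.912, -0.0]
force: [-0.6, 0.2, 0.1]
width: 0.004
gripper_force: 0.0
```

```bash
python3 - <<'E'
from h import *
s=arm.observe();print(s["position"],s["force"])
prof(-.09,-.01)
E
```

```text
[0.5614461  0.12820953 0.1190405 ] [-0.63958311  0.16241891  0.08287802]
-0.09 (110, [0.113, 0.119, 0.239]) (207, [0.113, 0.118, 0.237]) (260, [0.111, 0.116, 0.238])
-0.08 (72, [0.119, 0.122, 0.228]) (99, [0.119, 0.121, 0.124]) (218, [0.117, 0.121, 0.237])
-0.07 (72, [0.126, 0.129, 0.235]) (321, [0.127, 0.177, 0.207]) (148, [0.123, 0.127, 0.13])
-0.06 (71, [0.132, 0.135, 0.234]) (174, [0.132, 0.137, 0.198]) (107, [0.083, 0.133, 0.137])
-0.05 (55, [0.137, 0.14, 0.143]) (127, [0.138, 0.142, 0.178]) (137, [0.086, 0.14, 0.143])
-0.04 (19, [0.143, 0.145, 0.148]) (46, [0.144, 0.146, 0.147]) (84, [0.086, 0.145, 0.147])
-0.03 0 0 (3, [0.226, 0.229, 0.233])
-0.02 0 0 (1, [0.226, 0.226, 0.226])
```

The closed fingers pass through the flap with no contact force. I'll lift, open the fingers so they press at xc ≈ ±55 mm, and press slowly again.

Emit:
carry_out:
  commands:
    - [0,0,0,-0.7,0,0,0]
    - [0,0,0,-0.8,0,0,0]
    - [1,0,0,-0.4,0,0,0]
    - [1,0.2,0,0,0,0,0]
    - [1,0,0,0,0,0,0]
    - [1,0,0,0.1,0,0,0]
    - [1,0,0,0.2,0,0,0]
    - [1,0,0,0.2,0,0,0]

```text
clock: 9.05
position: [0.5623, 0.1328, 0.1531]
ee_rot: [-2.492, -1.912, 0.002]
force: [0.9, -0.5, 0.7]
width: 0.479
gripper_force: 0.0
```

Emit:
carry_out:
  commands:
    - [1,0,0,0.2,0,0,0]
    - [1,0,0,0.2,0,0,0]
    - [1,0,0,0.1,0,0,0]
    - [1,0,0,0.1,0,0,0]
    - [1,0,0,0.1,0,0,0]
    - [1,0,0,0.1,0,0,0]
    - [1,0,0,0.1,0,0,0]

```text
clock: 9.75
position: [0.5628, 0.1331, 0.1317]
ee_rot: [2.493, 1.912, 0.0]
force: [0.2, 0.7, -0.0]
width: 0.996
gripper_force: 0.0
```

Emit:
carry_out:
  commands:
    - [1,0,0,0.1,0,0,0]
    - [1,0,0,0.1,0,0,0]

```text
clock: 9.95
position: [0.5627, 0.133, 0.1266]
ee_rot: [2.493, 1.912, 0.0]
force: [-0.2, 0.4, -0.4]
width: 0.999
gripper_force: 0.0
```

```bash
python3 - <<'E'
from h import *
s=arm.observe();print(s["position"],cc(s["position"]),s["force"])
prof(-.09,-.01)
E
```

```text
[0.56274334 0.13301873 0.12659281] (np.float64(-0.0010105497574640684), np.float64(-0.048953654462367435), np.float64(0.12659281344987242)) [-0.21478056  0.41137814 -0.37632443]
-0.09 (80, [0.113, 0.117, 0.238]) (151, [0.112, 0.115, 0.118]) (231, [0.111, 0.116, 0.237])
-0.08 (63, [0.119, 0.122, 0.234]) (111, [0.119, 0.121, 0.124]) (189, [0.117, 0.121, 0.124])
-0.07 (60, [0.125, 0.128, 0.132]) (101, [0.125, 0.128, 0.131]) (173, [0.123, 0.127, 0.13])
-0.06 (213, [0.133, 0.19, 0.22]) (99, [0.131, 0.134, 0.137]) (275, [0.13, 0.179, 0.21])
-0.05 (144, [0.139, 0.179, 0.229]) (95, [0.138, 0.14, 0.143]) (191, [0.087, 0.145, 0.209])
-0.04 (63, [0.144, 0.147, 0.228]) (64, [0.143, 0.146, 0.147]) (100, [0.086, 0.147, 0.209])
-0.03 0 0 (1, [0.23, 0.23, 0.23])
-0.02 0 0 (1, [0.234, 0.234, 0.234])
```

```bash
python3 - <<'E'
from h import *
s=arm.observe();R=Ro.from_rotvec(s["ee_rot"]).as_matrix();print(s["position"],s["width"])
ims={n:snap(n) for n in("scene","top","wrist")}
for n,im in ims.items():
    W=cloud(im);T=(W-s["position"])@R*1000
    k=(abs(T[...,0])<25)&(abs(T[...,1])<75)&(T[...,2]<0)&(T[...,2]>-100)
    # drop points on flap plane
    yc=(W[...,:2]-C)@cy; fl=abs(W[...,2]-(.104+(yc+.1)*.627))<.008
    k&=~fl
    print(n,k.sum())
    for lo in range(-90,0,6):
        q=T[k&(T[...,2]>=lo)&(T[...,2]<lo+6)]
        if len(q)>2: print(lo,len(q),"x",np.round(np.percentile(q[:,0],[2,98])),"y",np.round(np.percentile(q[:,1],[2,30,70,98])))
cv2.imwrite("pics/s3.png",cv2.resize(ims["scene"]["pixels"][120:270,310:510,::-1],(800,600),interpolation=cv2.INTER_CUBIC))
E
```

```text
[0.56250862 0.13297576 0.12636989] 0.9967292237084232
scene 569
-90 61 x [-10.  11.] y [-61. -47.  66.  69.]
-84 72 x [-11.  12.] y [-63. -45.  65.  67.]
-78 72 x [-11.  11.] y [-59. -45.  65.  67.]
-72 65 x [-10.  11.] y [-58. -45.  64.  67.]
-66 72 x [-10.  12.] y [-57. -45.  64.  67.]
-60 63 x [-10.  11.] y [-56. -44.  63.  66.]
-54 56 x [-10.  12.] y [-55. -45.  61.  65.]
-48 39 x [-10.  11.] y [-51. -45.  53.  59.]
-42 21 x [-10.  10.] y [-53. -45. -43.  53.]
top 3
-60 3 x [-9. -8.] y [47. 49. 51. 52.]
wrist 9341
-90 707 x [-10.   4.] y [-50. -49.  47.  48.]
-84 839 x [-9. 12.] y [-50. -47.  45.  55.]
-78 1160 x [-9. 12.] y [-64. -52.  50.  62.]
-72 1056 x [-8. 12.] y [-63. -51.  50.  62.]
-66 990 x [ 4. 12.] y [-63. -51.  48.  61.]
-60 965 x [ 1. 12.] y [-63. -49.  48.  61.]
-54 916 x [-2. 12.] y [-62. -48.  46.  60.]
-48 757 x [-6. 12.] y [-58. -47.  45.  56.]
-42 482 x [-8. 12.] y [-53. -47.  45.  51.]
```

View pics/s3.png

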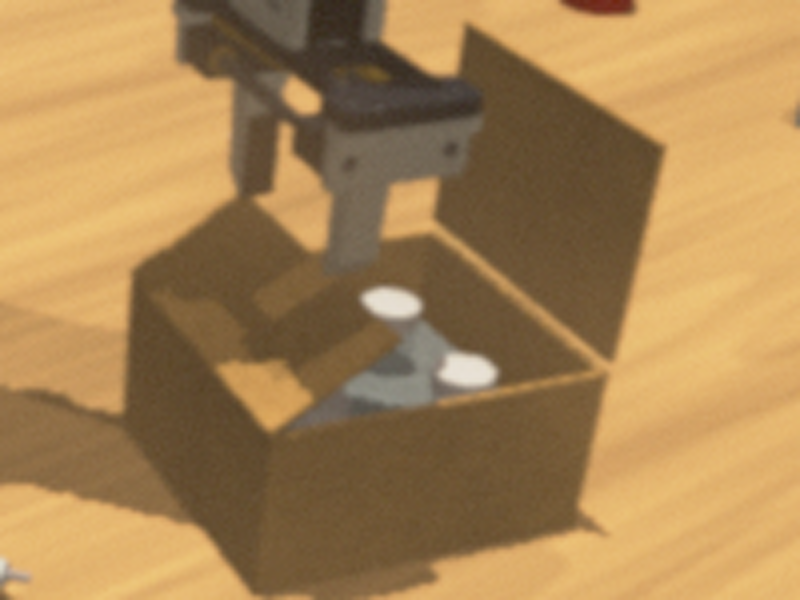

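The fingertips visibly end about 38 mm behind the reported TCP: at crop (350,270) they hover above the flap, and the cloud has no finger points past tool z = -38. So the true tip is the reported TCP minus 38 mm along tool z. I'll press further with that correction.

Emit:
carry_out:
  commands:
    - [1,0,0,0.4,0,0,0]
    - [1,0,0,0.3,0,0,0]
    - [1,0,0,0.1,0,0,0]
    - [1,0,0,0.1,0,0,0]
    - [1,0,0,0.1,0,0,0]
    - [1,0,0,0.1,0,0,0]

```text
clock: 10.8
position: [0.5629, 0.1331, 0.0992]
ee_rot: [2.492, 1.912, 0.0]
force: [0.4, 0.3, 0.6]
width: 0.999
gripper_force: 0.2
```

Emit:
carry_out:
  commands:
    - [1,0,0,0.12,0,0,0]
    - [1,0,0,0.12,0,0,0]
    - [1,0,0,0.12,0,0,0]
    - [1,0,0,0.12,0,0,0]
    - [1,0,0,0.12,0,0,0]
    - [1,0,0,0.12,0,0,0]

```text
clock: 11.4
position: [0.5627, 0.133, 0.081]
ee_rot: [2.493, 1.912, -0.0]
force: [0.4, 0.3, -0.2]
width: 0.999
gripper_force: 0.2
```

```bash
python3 - <<'E'
from h import *
s=arm.observe();print(s["position"],cc(s["position"]),s["force"])
prof(-.09,-.01)
E
```

```text
[0.56272236 0.13304061 0.08100398] (np.float64(-0.0010365159728214397), np.float64(-0.04893800722124946), np.float64(0.08100398207779824)) [ 0.42796134  0.26769176 -0.22287698]
-0.09 (166, [0.108, 0.199, 0.224]) (96, [0.106, 0.109, 0.111]) (392, [0.107, 0.195, 0.224])
-0.08 (163, [0.11, 0.209, 0.228]) (289, [0.11, 0.203, 0.233]) (385, [0.109, 0.207, 0.228])
-0.07 (104, [0.112, 0.199, 0.228]) (140, [0.112, 0.115, 0.238]) (226, [0.111, 0.225, 0.228])
-0.06 (194, [0.115, 0.15, 0.19]) (126, [0.114, 0.116, 0.234]) (331, [0.115, 0.159, 0.227])
-0.05 (85, [0.118, 0.147, 0.183]) (129, [0.116, 0.119, 0.234]) (208, [0.117, 0.153, 0.228])
-0.04 (30, [0.119, 0.141, 0.178]) (123, [0.118, 0.216, 0.235]) (131, [0.119, 0.136, 0.228])
-0.03 (21, [0.12, 0.121, 0.122]) (81, [0.121, 0.217, 0.235]) (95, [0.12, 0.222, 0.228])
-0.02 0 0 (23, [0.193, 0.228, 0.228])
```

Emit:
carry_out:
  commands:
    - [1,0,0,0.12,0,0,0]
    - [1,0,0,0.12,0,0,0]
    - [1,0,0,0.12,0,0,0]
    - [1,0,0,0.12,0,0,0]
    - [1,0,0,0.08,0,0,0]

```text
clock: 12.0
position: [0.5627, 0.133, 0.067]
ee_rot: [2.493, 1.912, -0.0]
force: [-0.7, -0.0, 7.9]
width: 0.999
gripper_force: 4.5
```

Emit:
carry_out:
  commands:
    - [1,0,0,0.04,0,0,0]
    - [1,0,0,0.04,0,0,0]

```text
clock: 12.2
position: [0.5628, 0.133, 0.0665]
ee_rot: [2.492, 1.911, 0.0]
force: [-6.9, -3.0, 23.4]
width: 1.0
gripper_force: 11.5
```

Emit:
carry_out:
  commands:
    - [1,0,0,0.04,0,0,0]
    - [1,0,0,0.04,0,0,0]

```text
clock: 12.4
position: [0.563, 0.1331, 0.066]
ee_rot: [2.492, 1.91, 0.001]
force: [-11.6, -3.9, 39.1]
width: 1.002
gripper_force: 19.5
```

The inner flap is closed: contact came at reported z 0.067, so the offset is 37 mm. Next I'll go over the outer flap to its outer side.

Emit:
carry_out:
  commands:
    - [1,0,0,-0.8,0,0,0]
    - [1,0,0,-1,0,0,0]
    - [1,0,0,-1,0,0,0]
    - [1,0,0,-1,0,0,0]
    - [1,0,0,-1,0,0,0]
    - [1,0,0,-1,0,0,0]
    - [1,0.5,0,-0.9,0,0,0]
    - [1,1,0,0,0,0,0]

```text
clock: 13.2
position: [0.5744, 0.1681, 0.2342]
ee_rot: [2.494, 1.906, 0.006]
force: [0.8, 0.2, 0.4]
width: 1.0
gripper_force: 0.0
```

Emit:
carry_out:
  commands:
    - [1,1,0,0,0,0,0]
    - [1,1,0,0,0,0,0]
    - [1,1,0,0,0,0,0]
    - [1,1,0,0,0,0,0]
    - [1,1,0,0,0,0,0]
    - [1,1,0,0,0,0,0]
    - [1,0.5,0,0,0,0,0]
    - [1,0,0,0,0,0,0]

```text
clock: 14.0
position: [0.6139, 0.328, 0.23]
ee_rot: [-2.489, -1.914, 0.001]
force: [0.0, -0.1, 0.1]
width: 0.996
gripper_force: 0.0
```

```bash
python3 - <<'E'
from h import *
s=arm.observe();print(s["position"],cc(s["position"]),s["force"],s["joints"])
prof(-.1,0,.02)
prof(.09,.12)
E
```

```text
[0.61387742 0.32797484 0.23004094] (np.float64(-0.002563133290719846), np.float64(0.15263269283137176), np.float64(0.2300409407793848)) [ 0.02209869 -0.12357399  0.07928455] [-0.27940777  0.58251038 -0.50114415  1.28106153  0.27340253  1.34565384
 -1.03082128]
-0.1 (365, [0.06, 0.104, 0.106]) (616, [0.056, 0.103, 0.106]) (407, [0.053, 0.104, 0.106])
-0.08 (292, [0.102, 0.104, 0.106]) (435, [0.102, 0.105, 0.107]) (302, [0.102, 0.105, 0.107])
-0.06 (273, [0.102, 0.105, 0.107]) (432, [0.102, 0.104, 0.106]) (299, [0.102, 0.105, 0.107])
-0.04 (278, [0.101, 0.104, 0.106]) (414, [0.102, 0.105, 0.107]) (291, [0.102, 0.105, 0.106])
-0.02 (75, [0.041, 0.044, 0.077]) (108, [0.042, 0.044, 0.047]) (107, [0.042, 0.047, 0.101])
0.09 (1032, [0.05, 0.111, 0.208]) (2352, [0.064, 0.145, 0.217]) (1540, [0.079, 0.155, 0.219])
0.1 (51, [0.111, 0.186, 0.232]) (166, [0.138, 0.22, 0.232]) (87, [0.158, 0.228, 0.233])
0.11 0 0 0
```

Emit:
carry_out:
  commands:
    - [1,0,0,1,0,0,0]
    - [1,0,0,1,0,0,0]
    - [1,-0.3,0,1,0,0,0]
    - [1,-0.6,0,0,0,0,0]
    - [1,-0.4,0,0,0,0,0]
    - [1,-0.3,0,0,0,0,0]
    - [1,-0.23,0,0.02,0,0,0]
    - [1,-0.23,0,0.02,0,0,0]

```text
clock: 15.0
position: [0.6017, 0.2764, 0.1561]
ee_rot: [2.493, 1.912, 0.003]
force: [0.6, -0.4, 0.3]
width: 0.998
gripper_force: 0.2
```

Emit:
carry_out:
  commands:
    - [1,-0.23,0,0.03,0,0,0]
    - [1,-0.22,0,0.04,0,0,0]
    - [1,-0.2,0,0.07,0,0,0]
    - [1,-0.2,0,0.08,0,0,0]
    - [1,-0.2,0,0.08,0,0,0]
    - [1,-0.19,0,0.09,0,0,0]
    - [1,-0.18,0,0.11,0,0,0]
    - [1,-0.17,0,0.12,0,0,0]

```text
clock: 15.8
position: [0.5908, 0.2377, 0.139]
ee_rot: [2.493, 1.912, -0.0]
force: [-0.6, 0.8, 1.0]
width: 0.999
gripper_force: 0.1
```

Emit:
carry_out:
  commands:
    - [1,-0.17,0,0.13,0,0,0]
    - [1,-0.16,0,0.13,0,0,0]
    - [1,-0.15,0,0.15,0,0,0]
    - [1,-0.14,0,0.16,0,0,0]
    - [1,-0.13,0,0.17,0,0,0]
    - [1,-0.12,0,0.17,0,0,0]
    - [1,-0.1,0,0.18,0,0,0]
    - [1,-0.1,0,0.19,0,0,0]

```text
clock: 16.6
position: [0.5839, 0.2121, 0.1069]
ee_rot: [-2.493, -1.912, 0.0]
force: [-0.4, -0.7, 0.1]
width: 0.999
gripper_force: 0.1
```

Emit:
carry_out:
  commands:
    - [1,-0.08,0,0.19,0,0,0]
    - [1,-0.08,0,0.19,0,0,0]
    - [1,-0.06,0,0.2,0,0,0]
    - [1,-0.05,0,0.2,0,0,0]
    - [1,-0.03,0,0.2,0,0,0]
    - [1,-0.02,0,0.16,0,0,0]
    - [1,0,0,0.1,0,0,0]

```text
clock: 17.3
position: [0.5818, 0.2044, 0.0758]
ee_rot: [-2.493, -1.912, 0.001]
force: [-0.6, -0.7, 1.1]
width: 0.999
gripper_force: 0.1
```

```bash
python3 - <<'E'
from h import *
s=arm.observe();print(s["position"],cc(s["position"]),s["force"])
prof(-.04,.1,.02)
E
```

```text
[0.58175308 0.20440848 0.07578165] (np.float64(-0.0013036471645353175), np.float64(0.0249384876168543), np.float64(0.07578164998378975)) [-0.58342386 -0.65965757  1.09020772]
-0.04 (106, [0.105, 0.106, 0.116]) (385, [0.103, 0.106, 0.116]) (357, [0.103, 0.106, 0.116])
-0.02 (269, [0.115, 0.197, 0.22]) (311, [0.113, 0.115, 0.197]) (671, [0.113, 0.189, 0.221])
0.0 (315, [0.114, 0.164, 0.222]) (452, [0.114, 0.219, 0.234]) (657, [0.113, 0.2, 0.223])
0.02 (149, [0.115, 0.149, 0.183]) (231, [0.112, 0.213, 0.234]) (524, [0.113, 0.201, 0.223])
0.04 (34, [0.111, 0.112, 0.114]) (180, [0.111, 0.206, 0.233]) (286, [0.112, 0.22, 0.223])
0.06 (47, [0.11, 0.111, 0.112]) (28, [0.11, 0.111, 0.112]) (95, [0.11, 0.111, 0.22])
0.08 0 (72, [0.052, 0.11, 0.111]) (89, [0.097, 0.11, 0.111])
0.1 0 (1, [0.109, 0.109, 0.109]) (1, [0.107, 0.107, 0.107])
```

Nearly closed; I'll press it down the last 5 mm.

Emit:
carry_out:
  commands:
    - [1,0,0,0.1,0,0,0]
    - [1,0,0,0.08,0,0,0]
    - [1,0,0,0,0,0,0]

```text
clock: 17.7
position: [0.5818, 0.2045, 0.0715]
ee_rot: [-2.493, -1.912, 0.0]
force: [0.2, 0.2, -0.1]
width: 1.0
gripper_force: 0.0
```

Emit:
carry_out:
  commands:
    - [1,0,0,0.04,0,0,0]
    - [1,0,0,0.04,0,0,0]

```text
clock: 17.9
position: [0.5821, 0.2046, 0.0708]
ee_rot: [2.492, 1.912, 0.001]
force: [-4.6, -3.1, 16.1]
width: 1.002
gripper_force: 8.4
```

Both flaps are down. Now to the probe: lift, traverse, then tilt to match the holder.

Emit:
carry_out:
  commands:
    - [1,0,0,-0.8,0,0,0]
    - [1,0,0,-1,0,0,0]
    - [1,0,0,-1,0,0,0]
    - [1,0,0,-1,0,0,0]
    - [1,-0.5,0.1,-1,0,0,0]
    - [1,-1,0.2,0,0,0,0]
    - [1,-1,0.2,0,0,0,0]
    - [1,-1,0.2,0,0,0,0]

```text
clock: 18.7
position: [0.5761, 0.1146, 0.1901]
ee_rot: [2.492, 1.912, 0.001]
force: [0.1, 0.3, 0.6]
width: 1.0
gripper_force: 0.0
```

Emit:
carry_out:
  commands:
    - [1,-1,0.2,0,0,0,0]
    - [1,-1,0.2,0,0,0,0]
    - [1,-1,0.2,0,0,0,0]
    - [1,-1,0.2,0,0,0,0]
    - [1,-1,0.2,0,0,0,0]
    - [1,-1,0.2,0,0,0,0]
    - [1,-1,0.2,0,0,0,0]
    - [1,-1,0.2,0,0,0,0]

```text
clock: 19.5
position: [0.5628, -0.0891, 0.1899]
ee_rot: [2.492, 1.912, 0.0]
force: [-0.3, 0.4, -0.2]
width: 1.002
gripper_force: 0.0
```

Emit:
carry_out:
  commands:
    - [1,-1,0.25,0,0,0,0]
    - [1,-1,0.25,0,0,0,0]
    - [1,-1,0.25,0,0,0,0]
    - [1,-1,0.25,0,0,0,0]
    - [1,-1,0.25,0,0,0,0]
    - [1,-0.3,0.2,0,0,0,0]
    - [1,0,0,0,0,0,-0.7]
    - [1,0,0,0,0,0,-0.65]

```text
clock: 20.3
position: [0.5639, -0.2249, 0.1897]
ee_rot: [-2.355, -2.079, -0.001]
force: [0.4, -0.0, -0.5]
width: 1.002
gripper_force: 0.0
```

Emit:
carry_out:
  commands:
    - [1,0,0,0,-0.9,0,0]
    - [1,0,0,0,-0.9,0,0]
    - [1,0,0,0,-0.9,0,0]
    - [1,0,0,0,-0.8,0,0]
    - [1,0,0,0,0,0,0]

```text
clock: 20.8
position: [0.5609, -0.2245, 0.1889]
ee_rot: [2.147, 1.89, 0.333]
force: [0.1, -0.2, 0.1]
width: 1.0
gripper_force: 0.0
```

```bash
python3 - <<'E'
from h import *
from scipy.optimize import least_squares
np.set_printoptions(precision=4,suppress=True)
s=arm.observe();R=Ro.from_rotvec(s["ee_rot"]).as_matrix();print(s["position"],s["joints"]);print(R)
w=snap("wrist");t=snap("top");sc=snap("scene")
cv2.imwrite("pics/w2.png",np.vstack([np.hstack([cv2.resize(w["pixels"],(400,300)),cv2.resize(sc["pixels"][150:350,120:390],(400,300))]),np.hstack([cv2.resize(t["pixels"][150:330,110:350],(400,300)),cv2.resize(sc["pixels"][90:280,310:510],(400,300))])])[:,:,::-1])
def res(v,P):
    a=np.array([v[2],v[3],1]);a/=np.linalg.norm(a)
    return np.linalg.norm(np.cross(P-np.array([v[0],v[1],.14]),a),axis=1)-.013
for n,im in(("w",w),("t",t),("s",sc)):
    P=cloud(im).reshape(-1,3);P=P[~np.isnan(P).any(1)]
    ax=np.stack([.5658-.362*(P[:,2]-.14),-.2247+.047*(P[:,2]-.14)],1)
    p=P[(P[:,2]>.113)&(P[:,2]<.155)&(np.linalg.norm(P[:,:2]-ax,axis=1)<.022)]
    if len(p)>30:
        o=least_squares(res,[.566,-.2247,-.362,.047],args=(p,),loss="soft_l1",f_scale=.002);print(n,len(p),o.x,np.abs(o.fun).mean())
E
```

```text
[ 0.5609 -0.2245  0.1889] [ 0.7799  0.2608 -0.5284  1.9365  0.1275  0.636   0.0723]
[[ 0.127   0.9322  0.339 ]
 [ 0.9919 -0.1192 -0.0438]
 [-0.0004  0.3419 -0.9398]]
w 807 [ 0.5627 -0.2252 -0.3462  0.0291] 0.00022356189678565973
t 55 [ 0.5628 -0.2236 -0.3862  0.046 ] 0.000304744214595548
s 392 [ 0.5668 -0.225  -0.361   0.0488] 0.0008276457679344057
```

View pics/w2.png

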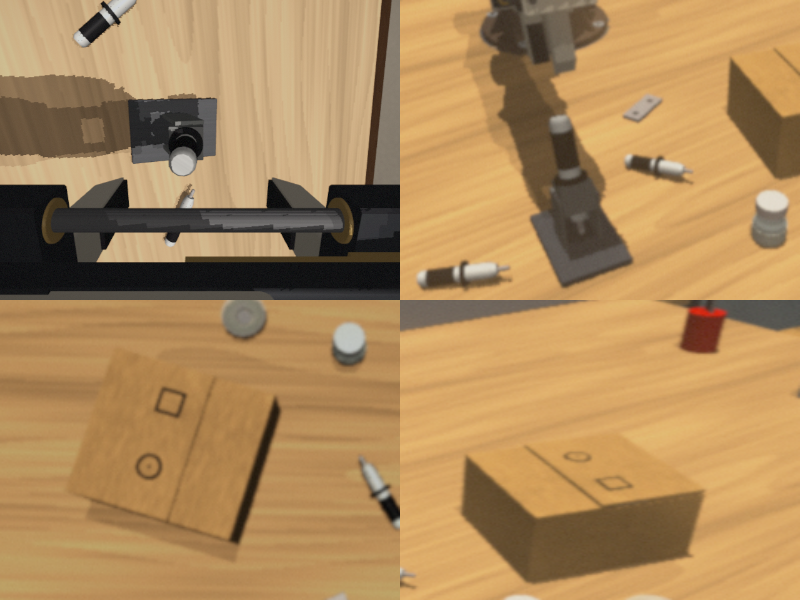

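The lower panels show the closed carton with the ring at lower left, top-view crop (148,466), beside the square at (171,402). The probe sits between the open fingers in the wrist view at (183,150). I'll advance along the probe axis and grip.

Emit:
carry_out:
  commands:
    - [1,0,-0.57,0,0,0,0]
    - [1,0,0,0.8,0,0,0]
    - [1,0,0,0.8,0,0,0]
    - [1,0,0,0.8,0,0,0]
    - [1,0,0,0.8,0,0,0]
    - [1,0,0,0.8,0,0,0]
    - [1,0,0,0.6,0,0,0]
    - [1,0,0,0,0,0,0]

```text
clock: 21.75
position: [0.5899, -0.2278, 0.0748]
ee_rot: [2.148, 1.893, 0.333]
force: [0.2, 0.8, 0.1]
width: 1.001
gripper_force: 0.0
```

```bash
python3 - <<'E'
from h import *
from scipy.optimize import least_squares
np.set_printoptions(precision=4,suppress=True)
s=arm.observe();R=Ro.from_rotvec(s["ee_rot"]).as_matrix();print(s["position"],s["force"])
for n in("wrist","scene"):
    W=cloud(snap(n));T=((W-s["position"])@R*1000).reshape(-1,3)
    k=(abs(T[:,0])<17)&(abs(T[:,1])<20)&(T[:,2]<-25)&(T[:,2]>-100)
    for lo in range(-100,-25,8):
        q=T[k&(T[:,2]>=lo)&(T[:,2]<lo+8)]
        if len(q)>5: print(n,lo,len(q),np.percentile(q[:,0],[2,98]),np.percentile(q[:,1],[2,98]))
im=snap("top");W=cloud(im);g=im["pixels"][235:265,185:213].min(2)
v,u=np.where(g<np.percentile(g,12));p=W[v+235,u+185];r=cv2.minEnclosingCircle((p[:,:2]*1000).astype(np.float32));print("ring",r,np.median(p,0))
E
```

```text
[ 0.5899 -0.2278  0.0748] [0.2337 0.8453 0.0946]
wrist -100 2773 [-6.4693  7.3463] [-13.1882   6.1124]
wrist -92 505 [-6.5253  5.8044] [-15.981    9.0104]
wrist -84 181 [10.464  12.8618] [-9.6781  2.5774]
wrist -76 636 [ 7.663  12.7289] [-13.2026   6.0698]
wrist -68 678 [ 4.8538 12.6307] [-15.0329   8.091 ]
wrist -60 581 [ 3.2682 12.5022] [-15.5853   8.8177]
wrist -52 507 [ 3.2419 12.5022] [-15.5068   8.8001]
wrist -44 440 [ 3.5504 12.4885] [-15.5378   8.701 ]
wrist -36 282 [ 3.9979 12.3937] [-14.9208   8.0542]
wrist -28 121 [ 3.6672 11.9164] [-15.2639   7.6213]
scene -84 40 [-13.0325  -0.9865] [ 1.4636 13.4999]
scene -76 42 [-13.0337  -0.9968] [-0.355  13.9962]
scene -68 40 [-13.4064  -1.2054] [-0.3027 15.077 ]
scene -60 42 [-13.0955  -0.9605] [-1.538  14.9049]
scene -52 41 [-13.5776  -1.2858] [ 1.8067 14.6275]
scene -44 41 [-13.4009  -1.1106] [-0.9736 14.4574]
scene -36 37 [-12.8017  -1.2397] [ 0.6665 14.1833]
scene -28 18 [-12.3567   4.5294] [ 0.6498 13.7918]
ring ((543.5792846679688, 204.08738708496094), 15.818799018859863) [nan nan nan]
```

Emit:
carry_out:
  commands:
    - [0.4,0,-0.06,0,0,0,0]
    - [0,0,0,0,0,0,0]
    - [0,0,0,0,0,0,0]
    - [0,0,0,0,0,0,0]
    - [0,0,0,0,0,0,0]
    - [0,0,0,0,0,0,0]
  squeeze: 25

```text
clock: 22.5
position: [0.5881, -0.2286, 0.0764]
ee_rot: [2.147, 1.89, 0.334]
force: [-0.7, 0.5, 0.1]
width: 0.527
gripper_force: 0.0
```

Emit:
carry_out:
  commands:
    - [0,0,0,0,0,0,0]
    - [0,0,0,-0.2,0,0,0]
    - [0,0,0,-0.4,0,0,0]
    - [0,0,0,-0.4,0,0,0]

```text
clock: 22.9
position: [0.5791, -0.2273, 0.1004]
ee_rot: [2.147, 1.89, 0.334]
force: [-0.0, 1.0, -0.8]
width: 0.276
gripper_force: 25.0
```

Emit:
carry_out:
  commands:
    - [0,0,0,-0.5,0,0,0]
    - [0,0,0,-0.6,0,0,0]
    - [0,0,0,-0.7,0,0,0]
    - [0,0,0,-0.7,0,0,0]
    - [0,0,0,-0.7,0,0,0]
    - [0,0,0,-0.5,0,0,0]
    - [0,0,0,0,0,0,0]

```text
clock: 23.6
position: [0.5485, -0.224, 0.1891]
ee_rot: [2.144, 1.887, 0.335]
force: [0.4, -0.1, -0.9]
width: 0.276
gripper_force: 25.0
```

```bash
cat >> h.py <<'E'
def probe():
    "probe in tool frame, scene cam; mm"
    s=arm.observe();R=Ro.from_rotvec(s["ee_rot"]).as_matrix();print(s["position"],s["force"],s["width"],s["gripper_force"])
    im=snap("scene");T=((cloud(im)-s["position"])@R*1000)
    k=(abs(T[...,0])<25)&(abs(T[...,1])<25)&(T[...,2]>-36)&(T[...,2]<80)
    for lo in range(-36,80,4):
        q=T[k&(T[...,2]>=lo)&(T[...,2]<lo+4)]
        if len(q): print(lo,len(q),np.percentile(q[:,0],[2,98]),np.percentile(q[:,1],[2,98]))
    return im,s
E
python3 - <<'E'
from h import *
np.set_printoptions(precision=1,suppress=True)
im,s=probe()
cv2.imwrite("pics/p4.png",cv2.resize(im["pixels"][120:330,130:410,::-1],(800,600),interpolation=cv2.INTER_CUBIC))
E
```

```text
[ 0.5 -0.2  0.2] [ 0.4 -0.1 -0.9] 0.27599542473538075 24.98563448578807
-36 40 [-12.3  10.7] [ 2.5 16.7]
-32 37 [-12.5  12.7] [ 1.7 15.5]
-28 38 [-12.8  10.9] [ 3.7 15.8]
-24 40 [-12.7  12.5] [ 4.5 16.7]
-20 37 [-12.1  11.7] [ 1.2 15.6]
-16 35 [-12.2  10.9] [ 4.  15.9]
-12 77 [-18.2  18.4] [-6.5 21.2]
-8 58 [-18.9  16.8] [ 3.8 22.7]
-4 26 [-18.1  17. ] [ 8.  21.4]
0 38 [-12.3  11.4] [ 6.2 15.4]
4 36 [-12.2  11. ] [ 2.3 16.3]
8 35 [-12.3  10.7] [ 4.6 16.6]
12 34 [-12.3  10.1] [ 1.  15.6]
16 38 [-11.   11.9] [ 4.6 15.9]
20 33 [-12.2  10.1] [ 2.8 16.2]
24 36 [-12.   11.7] [-0.2 15. ]
28 32 [-12.2  10.7] [ 2.5 15.7]
32 38 [-12.2  10.4] [ 2.  15.7]
36 27 [-10.2   9.1] [ 4.3 14.7]
40 21 [-9.1  8.8] [ 3.3 13.4]
44 19 [-8.2  8.5] [ 1.2 13.1]
48 10 [-3.7  2.9] [1.6 6.7]
52 9 [-3.   3.7] [1.8 5. ]
56 11 [-3.6  3.5] [1.5 6.5]
60 8 [-3.4  1.9] [3.5 7.1]
64 6 [-2.8  3.9] [1.2 4.4]
```

View pics/p4.png

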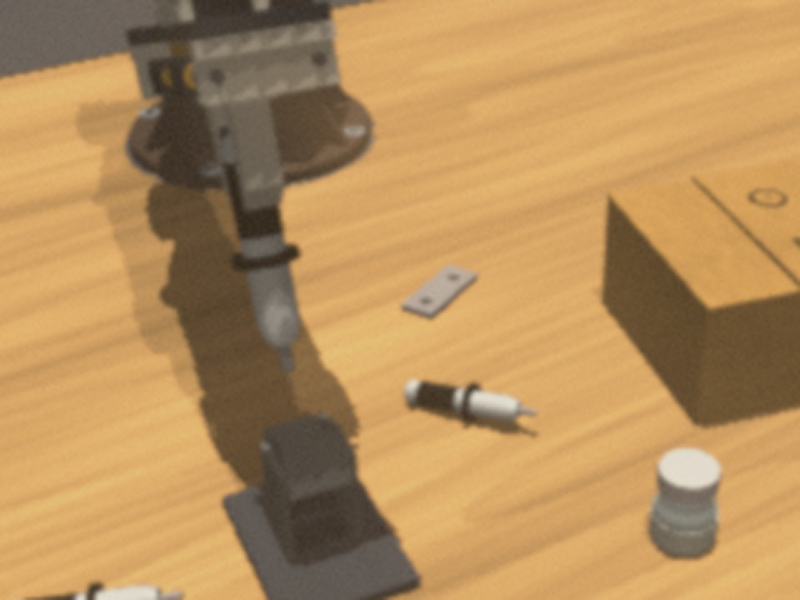

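The probe is out of the holder and coaxial with the tool: collar at crop (266,257), tip at (289,368). Next: upright, lift, and carry to above the ring.

Emit:
carry_out:
  commands:
    - [0,0,0,-0.3,0.9,0,0]
    - [0,0,0,-0.3,0.9,0,0]
    - [0,0,0,-0.3,0.9,0,0]
    - [0,0,0,-0.2,0.8,0,0]
    - [0,0.4,-0.05,0,0,0,0]
    - [0,0.8,-0.1,0,0,0,0]
    - [0,1,-0.14,0,0,0,0]
    - [0,1,-0.14,0,0,0,0]

```text
clock: 24.45
position: [0.5408, -0.1406, 0.2122]
ee_rot: [-2.358, -2.075, -0.0]
force: [0.3, -0.0, -1.9]
width: 0.276
gripper_force: 25.0
```

Emit:
carry_out:
  commands:
    - [0,1,-0.14,0,0,0,0]
    - [0,1,-0.14,0,0,0,0]
    - [0,1,-0.14,0,0,0,0]
    - [0,1,-0.14,0,0,0,0]
    - [0,1,-0.14,0,0,0,0]
    - [0,1,-0.14,0,0,0,0]
    - [0,1,-0.14,0,0,0,0]
    - [0,1,-0.14,0,0,0,0]

```text
clock: 25.25
position: [0.5381, 0.0613, 0.2124]
ee_rot: [-2.358, -2.076, -0.0]
force: [0.9, 0.4, -1.5]
width: 0.276
gripper_force: 25.0
```

Emit:
carry_out:
  commands:
    - [0,1,-0.14,0,0,0,0]
    - [0,1,-0.14,0,0,0,0]
    - [0,1,-0.14,0,0,0,0]
    - [0,1,-0.14,0,0,0,0]
    - [0,0.8,-0.12,0,0,0,0]
    - [0,0.5,-0.1,0,0,0,0]
    - [0,0,0,0,0,0,0]
    - [0,0,0,0,0,0,0]

```text
clock: 26.05
position: [0.5363, 0.193, 0.2129]
ee_rot: [2.358, 2.075, -0.001]
force: [0.3, -0.0, -0.5]
width: 0.277
gripper_force: 25.0
```

```bash
python3 - <<'E'
from h import *
np.set_printoptions(precision=1,suppress=True)
im,s=probe();R=Ro.from_rotvec(s["ee_rot"]).as_matrix()
print((R*1000).round(),(s["position"]*1000).round(1),s["force"])
K=im["mtx"]
def proj(p):
    c=im["R"]@p+im["t"];return (K@c/c[2])[:2]
for n,p in(("ring547",[.5466,.2036,.108]),("ring544",[.5436,.2041,.108]),("tcptip",s["position"]+R@[0,0,.065]),("tip+y2.5",s["position"]+R@[0,.0025,.065])): print(n,proj(np.array(p)))
W=cloud(im);print("ringpx",[(W[v,398]*1000).round(1) for v in (187,189,191)])
w=snap("wrist")
a=cv2.resize(im["pixels"][110:230,340:500],(800,600),interpolation=cv2.INTER_CUBIC)
cv2.imwrite("pics/r5.png",a[:,:,::-1])
E
```

```text
[0.5 0.2 0.2] [ 0.3 -0.  -0.5] 0.27658126010015277 24.98559081491294
-36 25 [-13.5   5.4] [-4.4 16.4]
-32 23 [-12.5   8.2] [-1.3 15.4]
-28 23 [-12.7   7.3] [-3.  15.6]
-24 21 [-12.7   5.1] [-1.6 15.8]
-20 20 [-13.2   5.8] [ 0.  14.4]
-16 22 [-13.4   9.4] [ 3.5 15.5]
-12 70 [-19.7  17.1] [-14.8  21.4]
-8 35 [-19.4  10.7] [-1.3 22.7]
-4 4 [-9.8  3.3] [11.  19.4]
0 21 [-12.8   7.9] [-0.2 14.4]
4 22 [-12.6   5.2] [-4.5 15. ]
8 19 [-13.    6.7] [-1.1 15.5]
12 22 [-12.4   6.1] [-3.4 15. ]
16 19 [-13.1   8.9] [-0.6 14.5]
20 20 [-12.2   5.3] [ 1.3 16.1]
24 19 [-12.4   3.8] [-5.8 15.1]
28 24 [-12.6   6.6] [-1.5 15.4]
32 20 [-12.1   5.2] [-2.9 14.3]
36 12 [-10.8   5.8] [-3.2 13.4]
40 11 [-11.2   4.9] [ 2.5 12.9]
44 6 [-8.4  3.8] [-0.3  8.6]
48 6 [-3.5  2.3] [0.6 4.4]
52 4 [-2.6  0.4] [1.1 4.5]
56 5 [-3.6 -0.4] [2.2 6.4]
60 6 [-3.5  1. ] [-0.9  6.1]
64 1 [-1.6 -1.6] [1.5 1.5]
[[  127.   992.    -0.]
 [  992.  -127.    -1.]
 [   -1.    -0. -1000.]] [536.3 193.  212.9] [ 0.3 -0.  -0.5]
ring547 [398.7 189.4]
ring544 [397.9 188.8]
tcptip [394.2 172.9]
tip+y2.5 [394.8 173.4]
ringpx [array([540. , 207.5, 110. ]), array([547.4, 200.3, 110.3]), array([554.9, 193. , 110.7])]
```

View pics/r5.png

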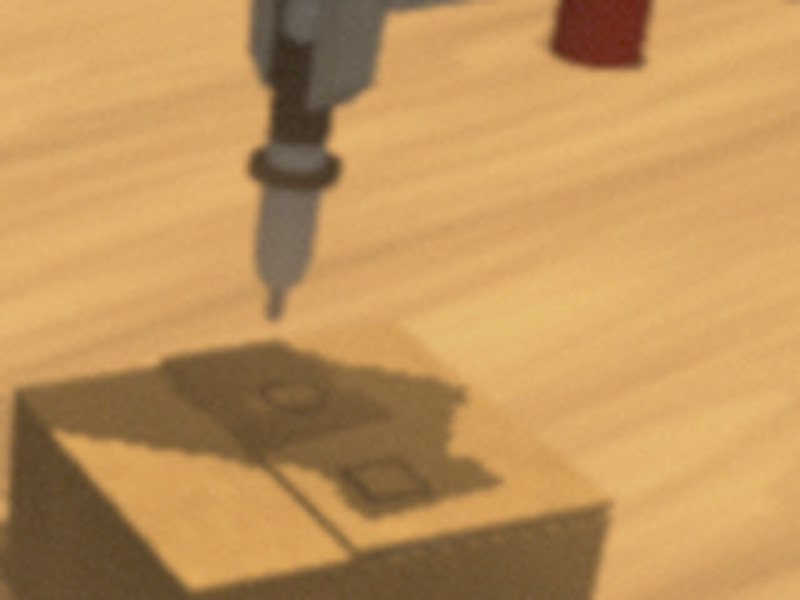

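The ring is at crop (293,395), which is pixel (398.6,189) and matches the model. The tip is at crop (273,318), so it needs about (+7.8, +10.9) mm in world x,y. I'll shift, descend to near contact and take a force baseline.

Emit:
carry_out:
  commands:
    - [0,0.25,0.13,0,0,0,0]
    - [0,0.22,0.12,0.3,0,0,0]
    - [0,0,0,0.4,0,0,0]
    - [0,0,0,0.4,0,0,0]
    - [0,0,0,0.2,0,0,0]
    - [0,0,0,0,0,0,0]
    - [0,0,0,0,0,0,0]

```text
clock: 26.85
position: [0.5441, 0.2047, 0.1808]
ee_rot: [-2.358, -2.076, 0.0]
force: [-0.5, 0.1, -0.8]
width: 0.278
gripper_force: 25.0
```

```bash
cat >> h.py <<'E'
def favg(n=10):
    F=[];Z=[]
    for i in range(n):
        im=arm.get_image("scene");s=arm.observe();F.append(s["force"]);Z.append(s["position"])
    print("F",np.mean(F,0).round(2),"sd",np.std(F,0).round(2),"pos",np.mean(Z,0).round(5),s["clock"]);return im
E
python3 - <<'E'
from h import *
favg(8)
np.set_printoptions(precision=1,suppress=True);im,s=probe()
E
```

```text
F [-0.12 -0.38 -1.27] sd [0.51 0.76 0.3 ] pos [0.54436 0.20484 0.18123] 27.25
[0.5 0.2 0.2] [-0.4 -1.2 -1.1] 0.2724926825552485 24.985670298110563
-36 28 [-14.3   7.4] [-3.3 15.3]
-32 14 [-14.1   5.3] [-3.3 14.9]
-28 25 [-14.    5.8] [-0.4 14.9]
-24 17 [-12.2   2.9] [ 0.4 14.9]
-20 21 [-11.3   7.5] [ 0.5 14.6]
-16 20 [-11.8   3.2] [-7.4 15.5]
-12 70 [-19.   17.9] [-13.7  21.4]
-8 32 [-20.1  11.8] [-1.6 22.1]
-4 1 [-6.3 -6.3] [14. 14.]
0 20 [-13.3   3.5] [-1.3 14.8]
4 19 [-13.1   6.9] [-1.3 15.5]
8 21 [-12.4   6.7] [-3.3 14.4]
12 21 [-12.3   7.8] [ 0.7 14.7]
16 18 [-12.8   4.8] [-3.9 15.1]
20 20 [-13.1   6. ] [-4.5 15.3]
24 18 [-12.9   7.8] [-3.  13.5]
28 21 [-13.    5.4] [-0.8 14.6]
32 18 [-13.2  10.1] [-1.3 14.2]
36 12 [-10.   5.] [ 4.6 12.2]
40 13 [-9.9  1.8] [-2.  11.7]
44 5 [-9.1  3.8] [2.5 9.8]
48 4 [-3.7 -1. ] [1.4 6.7]
52 7 [-4.3  0. ] [-0.3  7.6]
56 4 [-2.5  2.7] [-0.8  3.4]
60 6 [-3.5  2.8] [-0.1  6.8]
64 1 [-1.6 -1.6] [2.7 2.7]
68 158 [-24.1  23. ] [-23.3  24.3]
72 50 [-24.7  22.8] [-22.1  24. ]
```

Emit:
carry_out:
  commands:
    - [0,0,0,0.16,0,0,0]
    - [0,0,0,0.16,0,0,0]
    - [0,0,0,0,0,0,0]
    - [0,0,0,0,0,0,0]

```text
clock: 27.7
position: [0.5443, 0.2048, 0.1728]
ee_rot: [-2.358, -2.076, -0.0]
force: [0.7, 0.2, 0.5]
width: 0.275
gripper_force: 25.0
```

```bash
python3 -c "
from h import *
favg(10)"
```

```text
F [0.57 0.35 0.05] sd [0.46 0.49 0.32] pos [0.54427 0.2048  0.17299] 28.2
```

Emit:
carry_out:
  commands:
    - [0,0,0,0.08,0,0,0]
    - [0,0,0,0.08,0,0,0]
    - [0,0,0,0,0,0,0]
    - [0,0,0,0,0,0,0]

```text
clock: 28.6
position: [0.5443, 0.2048, 0.1689]
ee_rot: [2.358, 2.076, 0.0]
force: [0.0, 0.2, 2.0]
width: 0.278
gripper_force: 25.0
```

```bash
python3 -c "
from h import *
favg(12)"
```

```text
F [0.76 0.23 1.47] sd [0.52 0.39 0.39] pos [0.54422 0.20477 0.16894] 29.2
```

Emit:
carry_out:
  commands:
    - [0,0,0,-0.03,0,0,0]
    - [0,0,0,0,0,0,0]
    - [0,0,0,0,0,0,0]

```text
clock: 29.5
position: [0.5442, 0.2047, 0.1696]
ee_rot: [2.358, 2.076, -0.0]
force: [1.5, -0.5, 0.3]
width: 0.281
gripper_force: 25.0
```

```bash
python3 - <<'E'
from h import *
im=favg(30)
s=arm.observe();R=Ro.from_rotvec(s["ee_rot"]).as_matrix();np.set_printoptions(precision=1,suppress=True)
im,s=probe();K=im["mtx"]
for p in([.5466,.2036,.108],s["position"]+R@[0,.0025,.060]):
    c=im["R"]@np.array(p)+im["t"];print((K@c/c[2])[:2])
cv2.imwrite("pics/f6.png",cv2.resize(im["pixels"][140:215,350:450,::-1],(800,600),interpolation=cv2.INTER_CUBIC))
E
```

```text
F [0.67 0.26 1.09] sd [0.43 0.45 0.42] pos [0.54418 0.20475 0.16963] 31.0
[0.5 0.2 0.2] [0.4 0.4 1.7] 0.27409532545892973 24.98925238091033
-36 20 [-13.4   5.5] [-1.8 16.1]
-32 23 [-12.8   6. ] [-4.4 16.4]
-28 18 [-13.5   8.1] [-3.8 15.1]
-24 22 [-13.2   3.5] [-0.4 15.8]
-20 24 [-13.1   6.9] [-0.9 16.6]
-16 15 [-12.2   8.2] [ 0.6 13.5]
-12 73 [-19.4  16.7] [-14.5  20.8]
-8 29 [-19.3   8. ] [-2.5 22.8]
-4 3 [-17.2 -11.5] [-4.8 15.2]
0 18 [-12.2   2.6] [-0.  14.9]
4 17 [-12.8   4.8] [-1.4 14.4]
8 21 [-11.8   5.8] [-4.8 15.5]
12 21 [-12.2   6.6] [-2.6 14.5]
16 19 [-12.4   3.7] [-2.8 14.5]
20 19 [-12.9   9.3] [-0.3 15. ]
24 18 [-12.6   6.4] [ 0.9 15.7]
28 23 [-12.2   5.8] [-6.8 15.2]
32 16 [-12.4   6.7] [-1.9 14.8]
36 10 [-11.3   1.2] [-3.4 12.2]
40 10 [-10.    4.3] [ 0.9 12.9]
44 6 [-8.9  3.6] [0.6 9.1]
48 6 [-4.6  2.2] [1.6 5. ]
52 5 [-3.1  3.5] [1.3 5.8]
56 106 [-24.1  22.4] [-22.5  24.2]
60 93 [-24.   24.6] [-23.5  24.2]
[398.7 189.4]
[399.1 188.6]
```

View pics/f6.png

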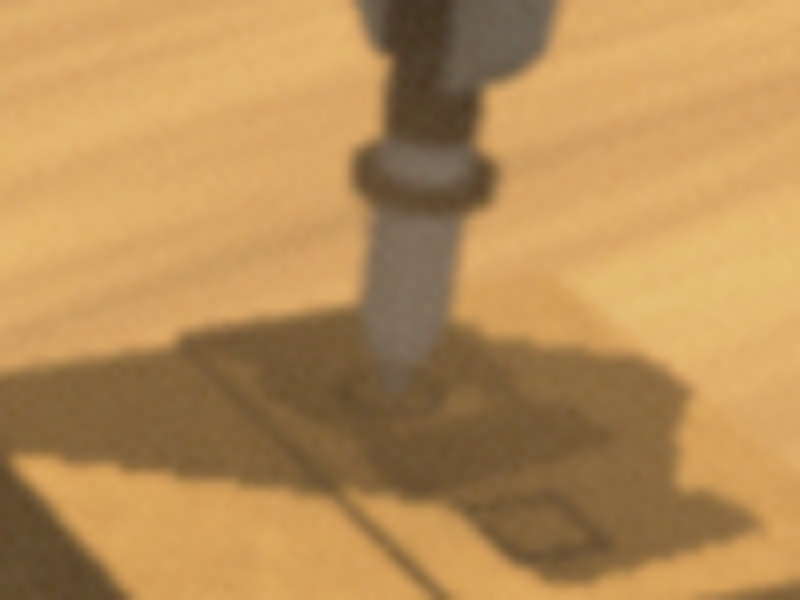

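The tip is at crop (396,390), in the middle of the ring (centre about (390,392)). The net push is 2.36 N, which is about half travel. Handing in.

```bash
python3 -c "
from cell import arm
print(arm.sign_off())"
```

```text
the job is handed in; nothing more can be done
None
```

I handed the job in with both flaps closed (inner first, then outer) and the largest probe held upright in the ring, pressed with about 2.4 N (half travel is about 2.3 N); the first inner-flap push hit the flap's edge at about 20 N because the fingertips end 37 mm short of the reported TCP, the arm never went near the plate, jar or dish, and no verdict came back.

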